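# Take an infrared reading of the round plaque

### The arm

A 7-joint arm with a two-finger parallel gripper is mounted at the origin on the work surface. World frame = base frame: x ahead of the robot, y to its left, z up, the work surface at z = 0. Lengths are in m, angles in rad, forces in N, time in s.
With the tool pointing down it reaches from about 0.35 to 0.9 m from the base axis. Payload 7.2 kg.
Tool frame: the origin (TCP) lies at the very end of the fingers, on their centre line; the grasp point (between the pads) lies 19 mm behind it; z points along the fingers, y is the line along which they close (so a half turn about z gives the same grasp; the last joint's range is limited). The gripper opens to 88 mm and grips with 3 to 60 N. Pads are 20 mm wide; open, the fingers measure 115 mm over their backs; the gripper's body (75 mm by 178 mm) begins 61 mm behind the grasp point.
Start: joints at [1.201, 0.411, -0.013, 1.596, 0.006, 1.134, -0.082], TCP at [0.186, -0.597, 0.223] pointing down, gripper open.
Joint ranges: [-2.95, 2.95], [-0.29, 1.99], [-1.47, 1.44], [0.14, 2.54], [-1.03, 4.17], [0.13, 1.85], [-2.86, 2.86]. Speed limits (rad/s): [2.39, 2.39, 3.01, 3.01, 3.14, 3.14, 3.14].

### API

Orientations are given as a unit quaternion [w, x, y, z].
In Python, from plant import readout, capture, get_calibration, robot gives the robot as it stands.
- The arm moves only by the tool servo_tool, never from a script. Its arguments are lists of equal length, an entry for each row: "translation": the shift along the tool's x, y, z in cm, a list of three; "turn": the turn, a rotation vector about the tool's x, y, z in rad, a list of three; "claw": the opening, from 0 (shut) to 1 (fully open). In form: {"translation": [[dx, dy, dz], ...], "turn": [[wx, wy, wz], ...], "claw": [claw, ...]}. A call has 1 to 12 rows; each row is the pose to reach, as a shift and turn from the pose commanded when the call began, along the tool's axes at that moment; what a row does not reach only later rows make up. A row lasts 1/10 s, in which the tool goes at most 50 mm and 8.59 degrees, less where a joint would pass 70% of its speed; a pose out of reach is approached as far as the arm can. A call with a gripper value outside its range is refused whole. The fingers move at their own pace and stop on an object; "squeeze" is the grip in N (left out, the last holds). Time passes only in rows, so rows that repeat a pose let the fingers close. It gives the time, the measured TCP pose, the force, the opening and the grip force at its end, in the units of the state.
- readout.observe(): the state, without advancing time (a new reading comes with each control period).
- capture(name): name is "scene" or "top" or "wrist"; returns (picture, depth): 384x512x3 uint8, red, green, blue; 384x512 float32, m along the optical axis (not along the pixel's ray), 0 where there is no reading.
- get_calibration(name): a dict with "fov_y" (degrees; the focal length in pixels is half the picture's height over the tangent of half this angle, whatever the lens; pixels are square), "cx", "cy" (the principal point, pixels), "position" and "orientation" of the camera in the world; the wrist camera has in their place "mount" (4x4, takes a point from camera to tool coordinates, whose origin is the TCP and whose axes are the flange's). Camera axes: x right, y up, looking along -z (the intrinsics and any distortion apply to the point x, -y, -z); pixel columns grow to the right and rows downward; lengths in m; the calibration is good to about 2 mm. The wrist camera is an equidistant fisheye: a pixel r from the principal point sees the ray r / f radians off the axis. A picture is of the moment at which its call begins: read the wrist's pose just before it. get_calibration takes no time and is no camera call.
- robot.sign_off(): hands the job in; it is judged then, once.
The state is a dict: "t": time; "joint_positions": joint angles; "dq": joint speeds; "joint_efforts": joint torques, N m; "eef_pos": TCP position; "eef_rot": TCP orientation; "contact_force": force on the tool from outside, world axes, zero at the start; "wrist_torque": the same for the moment, N m; "opening": finger opening in m; "finger_force": force on a finger pad.
Only numpy, scipy, OpenCV 4.12 (cv2) and the standard library are available. Lean on these libraries where they do the work, as an engineer would, in place of code of your own. Each camera call takes 0.05 s, during which the arm holds its last target. There are 200 camera calls.

### The job

The round plaque has just come out of the kiln and its temperature must be checked. Pick up the infrared thermometer from its cradle, point it squarely at the middle of the round plaque with the lens about 9 cm from the face, and hold it steady there for two seconds; then lower it back into its cradle, display up, and let go. Do not touch the plaques or their easels, and leave the other things where they are.

Things in the scene. Friction and masses are not known exactly. Their poses are not given: they have to be found in the camera images.
- thermometer: Infrared thermometer: grey plastic bar 170 long (x), 30 wide (y), 28 high (z), 0.12-0.22 kg, balanced at its middle. The +x end is a black round nose, 25 long, 28 diameter, lens in its end. Top face (z): dark green display near the tail, small black button near the nose. Origin: centre of the underside, midway between the ends. It measures straight ahead along +x, 14 mm above the underside.
- lens (a point): The middle of the thermometer's lens: on its axis at x = +85, z = +14 mm in the thermometer's frame.
- spot (a point): The aim point of the thermometer: on its axis 90 mm ahead of the lens (x = +175, z = +14 mm in the thermometer's frame). Only a point, nothing is there.
- cradle: Fixed wooden cradle holding the thermometer: base 170 (x) by 70 by 6 with two U saddles 16 thick at x = -55 and +55, open between them (94 mm) for fingers. Saddle floors 30 mm above the table, cheeks 40 apart rising to 44. The thermometer lies along x, nose to +x, its origin at first 30 mm above the cradle's (x within 5). Origin: centre of the base's underside; z up.
- round_plaque: The target: round terracotta plaque, 120 diameter, 12 thick, six-leaf relief in its middle, leaning back on a fixed wooden easel. Origin: centre of the front face, 100 mm above the table. z points squarely out of the face (towards the robot's side, 25 degrees upward), x up along the face, y level. It stands on either of two places; top edge 155 mm high.
- easel_a: The fixed wooden easel that carries the round plaque: base 150 deep by 110 wide, a sloping back board and ledge; highest point about 155 mm. Origin: on the table, straight below the centre of the plaque's front face; its -x is the side the plaque faces.
- easel_b: Another easel of the same form and size; it carries a square terracotta plaque (120 by 115 by 12 thick, same relief), which is not the target. Same origin and axes as the first.
- bowl: Bystander: white ceramic bowl, 90 diameter, 45 high. Origin: centre of its underside.
- mug: Bystander: blue ceramic mug, 76 diameter with a handle, 85 high. Origin: centre of its underside.
- bottle: Bystander: white plastic bottle, 56 diameter, 140 high. Origin: centre of its underside.
- jar: Bystander: glass jar with a metal lid, 64 diameter, 75 high. Origin: centre of its underside.
- brayer: Bystander: ink roller lying on the table, about 180 by 100, 34 high. Origin: on the table, near the middle of its length; handle to -x.
- carver: Bystander: carving tool with a wooden handle lying on the table, 170 long along x. Origin: on the table at its middle.
- ruler: Bystander: wooden straightedge 200 by 30 by 12 lying on the table. Origin: centre of its underside.
Not all that is in view belongs to the job. What is shaped like the cradle but green or purple is not meant.

How it is judged:
By the outcome, as a careful person would: the job done as asked, in the order asked, and still so for the second after the job is handed in, with the robot touching nothing.
It also fails if it takes over 64 s, if anything falls off the work surface, if the arm or the gripper's body presses on something with over 40 N, if the wrist force passes 120 N, or if a joint passes its speed limit or range.

## Working session

There is one attempt and no reset: what is moved stays moved. The work goes in short steps, Python scripts to look and compute and a tool call to move; the robot and the scene stay as the last step left them, time stands still between calls to the robot, and variables do not carry over. Pictures are saved under pics/ and viewed, at most 10 in all, crops included, and the job is handed in when it is done.

Besides the shell and the picture viewer there is one more tool, called after "Call:" as name(argument=value, ...) on one line, values as JSON. servo_tool: Moves the arm, as the interface text tells. Its arguments: {"type":"object","properties":{"translation":{"type":"array","items":{"type":"array","items":{"type":"number"}}},"turn":{"type":"array","items":{"type":"array","items":{"type":"number"}}},"claw":{"type":"array","items":{"type":"number"}},"squeeze":{"type":"number"}},"required":["translation","turn","claw"]}

```bash
ls; mkdir -p pics; cat > h.py <<'E'
import numpy as np, cv2
from scipy.spatial.transform import Rotation as R
from plant import readout, capture, get_calibration, robot
def q2R(q): return R.from_quat([q[1],q[2],q[3],q[0]])
def cloud(name,d):
    c=get_calibration(name); f=192/np.tan(np.radians(c['fov_y']/2))
    v,u=np.mgrid[0:384,0:512]
    p=np.stack([(u-c['cx'])/f*d,-(v-c['cy'])/f*d,-d],-1)
    return q2R(c['orientation']).apply(p.reshape(-1,3)).reshape(384,512,3)+np.array(c['position'])
def tool(T,R0,p,Rn):
    "shift cm and turn from pose (T,R0) to (p,Rn)"
    return np.round(R0.inv().apply(np.array(p)-T)*100,2), np.round((R0.inv()*Rn).as_rotvec(),3)
E
python3 - <<'E'
from h import *
for n in ['scene','top']:
    print(n,get_calibration(n))
    im,d=capture(n); np.savez('pics/'+n,im=im,d=d)
    cv2.imwrite(f'pics/{n}.png',cv2.resize(im[:,:,::-1],(800,600)))
s=readout.observe(); print(s)
E
```

```text
pics
scene {'fov_y': 44.35141642826393, 'cx': 252.74559914583745, 'cy': 194.5473186056529, 'position': array([ 1.30654207, -0.5972736 ,  0.85989964]), 'orientation': array([0.79840016, 0.3951199 , 0.19689694, 0.40947409])}
top {'fov_y': 49.790036304016354, 'cx': 255.35511821245035, 'cy': 191.2567772625808, 'position': array([0.39157677, 0.03307154, 1.44443228]), 'orientation': array([-0.70212576, -0.01573839,  0.0210281 ,  0.71156837])}
{'t': 0.1, 'joint_positions': array([ 1.20080098,  0.4118247 , -0.01272477,  1.59691471,  0.00560338,
        1.13432896, -0.08222207]), 'dq': array([-0.00133786, -0.00205219,  0.00012917, -0.00113319,  0.000446  ,
       -0.0028119 , -0.00010062]), 'joint_efforts': array([ 3.85672320e-03, -5.89090419e+01,  6.44516889e-01, -2.91708201e+01,
       -5.37068350e-02,  1.44434616e-02,  1.05747198e-06]), 'eef_pos': array([ 0.18560965, -0.5963373 ,  0.22190882]), 'eef_rot': array([-7.02661516e-04,  9.88635147e-01,  1.50333054e-01, -1.57215737e-04]), 'contact_force': array([-0.31865468,  0.98556339,  0.04600069]), 'wrist_torque': array([-0.01427653,  0.02490693, -0.00523475]), 'finger_force': 0.0, 'opening': 0.08750504703935709}
```

View pics/scene.png

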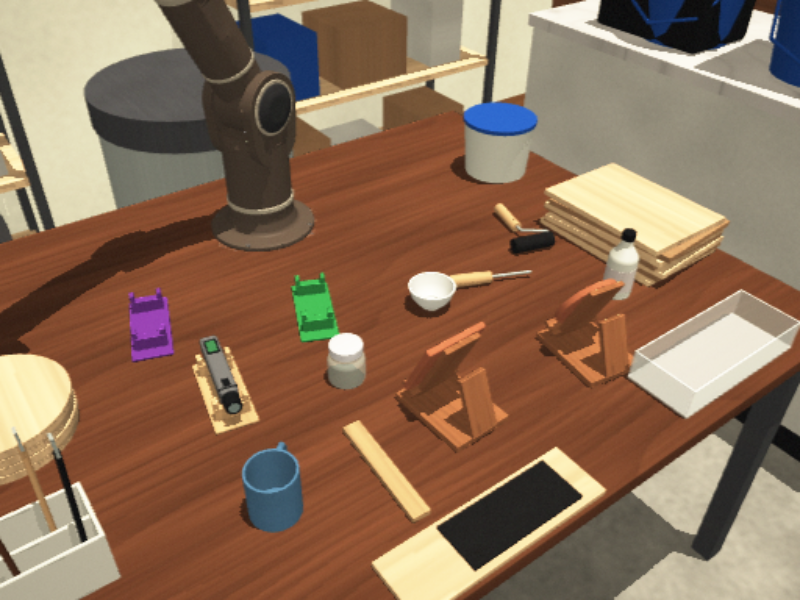

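View pics/top.png

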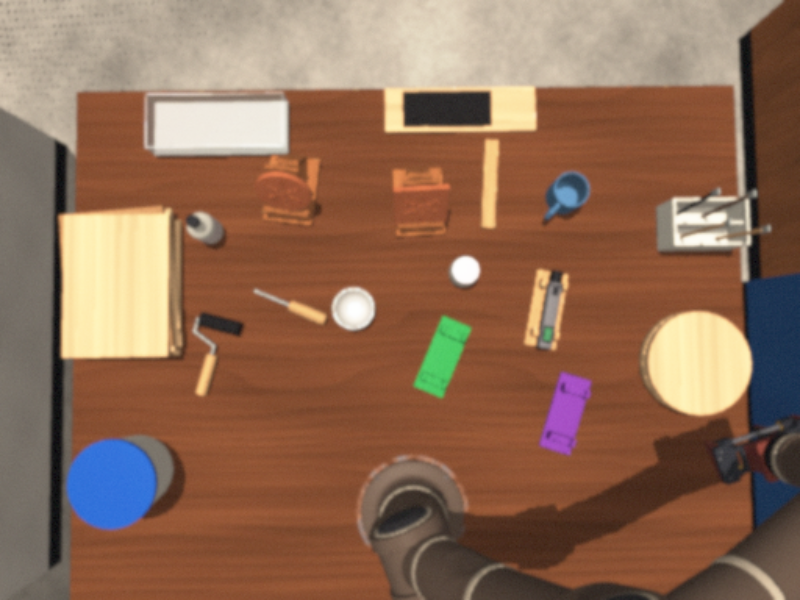

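The top view shows the round plaque at about (287,187) of 800x600 and the square one at (420,205). The thermometer lies in its wooden cradle at (550,308), nose up in the image (+x). Next I'll measure them from depth.

```bash
cat > m.py <<'E'
from h import *
z=np.load('pics/top.npz'); im,d=z['im'],z['d']; P=cloud('top',d)
def box(u0,v0,u1,v1):
    s=np.s_[int(v0*.64):int(v1*.64),int(u0*.64):int(u1*.64)]; p=P[s].reshape(-1,3); c=im[s].reshape(-1,3).astype(int); k=d[s].ravel()>0
    return p[k],c[k]
p,c=box(600,250,640,290); print('table z',np.median(p[:,2]))
p,c=box(515,255,580,360)
k=p[:,2]>.047; q=p[k]; print('therm n',k.sum(),'z',np.percentile(q[:,2],[5,50,95]))
r=cv2.minAreaRect((q[:,:2]*1000).astype(np.float32)); print(r)
gr=(c.max(1)-c.min(1)<40)&(p[:,2]>.047); r=cv2.minAreaRect((p[gr][:,:2]*1000).astype(np.float32)); print('grey',r, cv2.boxPoints(r))
k=(p[:,2]<.047)&(p[:,2]>.003)|(p[:,2]>.047); r=cv2.minAreaRect((p[(p[:,2]>.004)][:,:2]*1000).astype(np.float32)); print('cradle',r)
for n,b in [('round',(250,150,325,230)),('square',(385,160,455,240))]:
    p,c=box(*b); q=p[(p[:,2]>.05)]
    # RANSAC plane with normal ~25deg up, facing -x
    best=None; rng=np.random.default_rng(0)
    for _ in range(2000):
        a=q[rng.choice(len(q),3,False)]; m=np.cross(a[1]-a[0],a[2]-a[0]); l=np.linalg.norm(m)
        if l<1e-5: continue
        m=m/l*np.sign(m[2]+1e-12)
        if abs(m[2]-np.sin(np.radians(25)))>.06 or m[0]>0: continue
        i=abs((q-a[0])@m)<.004
        if best is None or i.sum()>best.sum(): best=i
    w=q[best]; m0=w.mean(0); m=np.linalg.svd(w-m0)[2][2]; m*=np.sign(m[2])
    print(n,best.sum(),len(q),'n',m,'elev',np.degrees(np.arcsin(m[2])),'yaw',np.degrees(np.arctan2(-m[1],-m[0])),'mean',m0,'zr',np.percentile(w[:,2],[2,98]),'yr',np.percentile(w[:,1],[2,98]))
E
python3 m.py
python3 - <<'E'
import cv2
a=cv2.imread('pics/top.png')
import numpy as np
z=np.load('pics/top.npz')['im'][:,:,::-1]
A=cv2.resize(z[95:150,155:210],(400,400),interpolation=cv2.INTER_CUBIC);B=cv2.resize(z[165:230,325:390],(400,400),interpolation=cv2.INTER_CUBIC)
cv2.imwrite('pics/crop.png',np.hstack([A,B]))
E
```

```text
table z 0.0005150255867992781
therm n 479 z [0.0492451  0.05801148 0.06344316]
((437.2846984863281, -303.62115478515625), (54.36126708984375, 169.0258331298828), 77.82125091552734)
grey ((437.2818298339844, -303.0242614746094), (28.354936599731445, 168.7255096435547), 77.96005249023438) [[ 351.8175  -299.29233]
 [ 516.8315  -334.4874 ]
 [ 522.74615 -306.7562 ]
 [ 357.73218 -271.56113]]
cradle ((445.4589538574219, -306.1974182128906), (143.85311889648438, 230.70396423339844), 88.61042022705078)
round 635 909 n [-0.89424504  0.12229639  0.43054548] elev 25.502182502412197 yaw -7.787424708798979 mean [0.68792409 0.263116   0.10590031] zr [0.05552299 0.1526556 ] yr [0.21006639 0.31617376]
square 757 1019 n [-0.90143604 -0.038597    0.4311883 ] elev 25.542995999569122 yaw 2.45174960423925 mean [ 0.65694389 -0.02472818  0.10746502] zr [0.05232431 0.15585729] yr [-0.08002863  0.03060602]
```

View pics/crop.png

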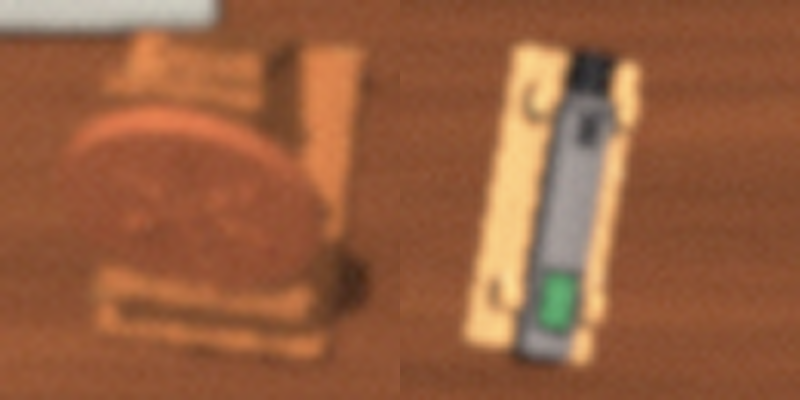

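The crops confirm the left plaque is round, and the thermometer has its black nose toward +x (yaw about -12°) and its display near the tail. Next I'll compute the hover pose above the thermometer.

```bash
python3 - <<'E'
from h import *
print(get_calibration('wrist'))
s=readout.observe(); T,R0=s['eef_pos'],q2R(s['eef_rot'])
print(R0.as_matrix().round(3))
for flip in (0,1):
    y=np.radians(-12+180*flip); x=np.array([np.cos(y),np.sin(y),0]); z=np.array([0,0,-1])
    Rn=R.from_matrix(np.stack([x,np.cross(z,x),z],1))
    print(tool(T,R0,[.437,-.303,.20],Rn))
E
```

```text
{'fov_y': 65.70646984690485, 'cx': 262.3241595613119, 'cy': 193.82872771722222, 'mount': array([[ 6.36935635e-04,  9.52267401e-01,  3.05264460e-01,
         8.37049798e-02],
       [ 9.99999797e-01, -6.01985442e-04, -2.08620397e-04,
        -6.36413786e-04],
       [-1.48976428e-05,  3.05264531e-01, -9.52267592e-01,
        -1.62242415e-01],
       [ 0.00000000e+00,  0.00000000e+00,  0.00000000e+00,
         1.00000000e+00]])}
[[ 0.955  0.297 -0.001]
 [ 0.297 -0.955  0.001]
 [-0.    -0.001 -1.   ]]
(array([ 32.72, -20.53,   2.22]), array([-0.001,  0.   ,  0.511]))
(array([ 32.72, -20.53,   2.22]), array([-1.00e-03, -2.00e-03, -2.63e+00]))
```

Call:
servo_tool(translation=[[2.7, -1.7, 0], [5.4, -3.4, 0], [8.1, -5.1, 0], [10.8, -6.8, 0], [13.5, -8.5, 0], [16.2, -10.2, 0], [18.9, -11.9, 0], [21.6, -13.6, 0], [24.4, -15.3, 0], [27.2, -17, 0], [30, -18.7, 0], [32.7, -20.5, 0]], turn=[[0, 0, -0.14], [0, 0, -0.28], [0, 0, -0.42], [0, 0, -0.56], [0, 0, -0.7], [0, 0, -0.84], [0, 0, -0.98], [0, 0, -1.12], [0, 0, -1.26], [0, 0, -1.4], [0, 0, -1.54], [0, 0, -1.68]], claw=[1, 1, 1, 1, 1, 1, 1, 1, 1, 1, 1, 1])

```text
t: 1.3
eef_pos: [0.4377, -0.3027, 0.2224]
eef_rot: [-0.0, 0.546, 0.838, -0.0]
contact_force: [-0.1, -1.4, 0.2]
opening: 0.088
finger_force: 0.0
```

Call:
servo_tool(translation=[[0, 0, 0], [0, 0, 0], [0, 0, 0], [0, 0, 0], [0, 0, 0], [0, 0, 0], [0, 0, 0], [0, 0, 0], [0, 0, 0], [0, 0, 0]], turn=[[0, 0, -0.14], [0, 0, -0.28], [0, 0, -0.42], [0, 0, -0.56], [0, 0, -0.7], [0, 0, -0.84], [0, 0, -0.95], [0, 0, -0.95], [0, 0, -0.95], [0, 0, -0.95]], claw=[1, 1, 1, 1, 1, 1, 1, 1, 1, 1])

```text
t: 2.3
eef_pos: [0.437, -0.3038, 0.2225]
eef_rot: [-0.0, 0.106, 0.994, 0.0]
contact_force: [-0.2, -0.3, 0.6]
opening: 0.0876
finger_force: 0.0
```

```bash
cat >> h.py <<'E'
M=get_calibration('wrist')['mount']; c_=get_calibration('wrist'); f_=192/np.tan(np.radians(c_['fov_y']/2))
def wray():
    v,u=np.mgrid[0:384,0:512]; x=u-c_['cx'];y=v-c_['cy']; r=np.hypot(x,y)+1e-9; th=r/f_
    return np.stack([np.tan(th)*x/r,-np.tan(th)*y/r,-np.ones_like(r)],-1)
def wcloud():
    s=readout.observe(); im,d=capture('wrist')
    p=(wray()*d[...,None])@M[:3,:3].T+M[:3,3]
    return im,d,q2R(s['eef_rot']).apply(p.reshape(-1,3)).reshape(384,512,3)+s['eef_pos'],s
E
python3 - <<'E'
from h import *
im,d,P,s=wcloud(); np.savez('pics/w1',im=im,d=d,P=P); cv2.imwrite('pics/w1.png',im[:,:,::-1])
print(s['eef_pos'],q2R(s['eef_rot']).as_matrix().round(3),s['joint_positions'],s['t'],s['contact_force'])
p=P.reshape(-1,3);c=im.reshape(-1,3).astype(int);ok=(d.ravel()>0)&(np.hypot(p[:,0]-.437,p[:,1]+.303)<.1)
g=ok&(c.max(1)-c.min(1)<40)&(p[:,2]>.047)&(p[:,2]<.07)
r=cv2.minAreaRect((p[g][:,:2]*1000).astype(np.float32)); print(r,np.percentile(p[g][:,2],[5,50,95]))
g=ok&(p[:,2]>.054)&(p[:,2]<.064);q=p[g];a=np.linalg.svd((q-q.mean(0))[:,:2])[2][0];print('axis',np.degrees(np.arctan(a[1]/a[0])),q.mean(0),cv2.minAreaRect((q[:,:2]*1000).astype(np.float32)))
print('table',np.median(p[(d.ravel()>0)&(p[:,2]<.01)][:,2]))
E
```

```text
[ 0.43695092 -0.30382811  0.22252612] [[-0.978  0.211 -0.   ]
 [ 0.211  0.978  0.   ]
 [ 0.     0.    -1.   ]] [ 1.04570445  0.32572041 -0.65775689  1.78789232  0.22094702  1.1027491
  1.67120799] 2.3 [-0.18984488 -0.33597141  0.57408091]
((437.3689880371094, -304.04351806640625), (29.978330612182617, 168.9890594482422), 78.64136505126953) [0.0543198  0.05781017 0.05955808]
axis -11.281194277714704 [ 0.42830244 -0.30225514  0.05788483] ((437.8516845703125, -303.9805908203125), (30.630847930908203, 169.9657745361328), 78.78565216064453)
table 0.00024707612635838094
```

View pics/w1.png

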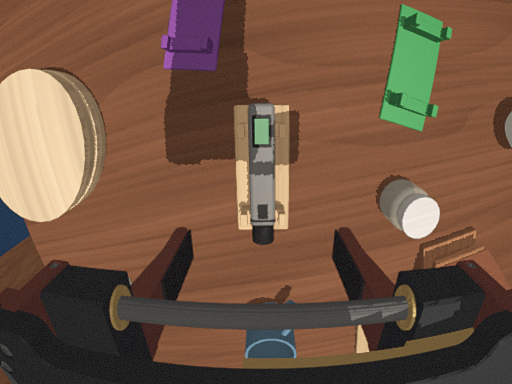

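The wrist view agrees with the top camera: the thermometer is centred at (0.4375, -0.304), yaw about -11.3°, and its top is at 0.058 m. I'll descend between the saddles and grip.

Call:
servo_tool(translation=[[0, 0, 3], [0, 0, 6], [0, 0, 9], [0, 0, 12], [0, 0, 14], [0, 0, 16], [0, 0, 17.5], [0, 0, 18.7], [0, 0, 19.5], [0, 0, 19.7], [0, 0, 19.7], [0, 0, 19.7]], turn=[[0, 0, -0.016], [0, 0, -0.016], [0, 0, -0.016], [0, 0, -0.016], [0, 0, -0.016], [0, 0, -0.016], [0, 0, -0.016], [0, 0, -0.016], [0, 0, -0.016], [0, 0, -0.016], [0, 0, -0.016], [0, 0, -0.016]], claw=[1, 1, 1, 1, 1, 1, 1, 1, 1, 1, 1, 1])

```text
t: 3.55
eef_pos: [0.4374, -0.3041, 0.0263]
eef_rot: [0.0, 0.097, 0.995, -0.0]
contact_force: [-0.3, 0.7, 0.2]
opening: 0.0882
finger_force: 0.0
```

Call:
servo_tool(translation=[[0, 0, 0], [0, 0, 0], [0, 0, 0], [0, 0, 0], [0, 0, 0], [0, 0, 0], [0, 0, 0], [0, 0, 0], [0, 0, 0], [0, 0, 0], [0, 0, 0], [0, 0, 0]], turn=[[0, 0, 0], [0, 0, 0], [0, 0, 0], [0, 0, 0], [0, 0, 0], [0, 0, 0], [0, 0, 0], [0, 0, 0], [0, 0, 0], [0, 0, 0], [0, 0, 0], [0, 0, 0]], claw=[0.8, 0.7, 0.6, 0.5, 0.45, 0.4, 0.3, 0.2, 0.1, 0.1, 0.1, 0.1], squeeze=30)

```text
t: 4.75
eef_pos: [0.437, -0.3039, 0.0256]
eef_rot: [0.0, 0.097, 0.995, -0.0]
contact_force: [-0.4, -0.4, -0.8]
opening: 0.0299
finger_force: 30.0
```

Gripped: the opening is 29.9 mm at 30 N. I'll lift, then carry it toward the plaque tilted forward, so the wrist camera sees the face to the side of the thermometer.

Call:
servo_tool(translation=[[0, 0, -0.5], [0, 0, -1.5], [0, 0, -3], [0, 0, -5], [0, 0, -7.5], [0, 0, -10], [0, 0, -13], [0, 0, -16], [0, 0, -18.5], [0, 0, -20.5], [0, 0, -22], [0, 0, -22.5]], turn=[[0, 0, 0], [0, 0, 0], [0, 0, 0], [0, 0, 0], [0, 0, 0], [0, 0, 0], [0, 0, 0], [0, 0, 0], [0, 0, 0], [0, 0, 0], [0, 0, 0], [0, 0, 0]], claw=[0.1, 0.1, 0.1, 0.1, 0.1, 0.1, 0.1, 0.1, 0.1, 0.1, 0.1, 0.1])

```text
t: 5.95
eef_pos: [0.4377, -0.3038, 0.2535]
eef_rot: [0.001, 0.097, 0.995, -0.001]
contact_force: [0.7, 0.2, -1.7]
opening: 0.0297
finger_force: 30.0
```

Call:
servo_tool(translation=[[0, 1.5, 0], [0, 4, 0], [0, 8, 0], [0.5, 12, 0], [0.5, 16, 0], [1, 20, 0], [1, 24, 0], [1, 28, 0], [1.5, 32, 0], [1.5, 36, 0], [2, 39.5, 0], [2, 42, 0]], turn=[[0, 0, 0], [0, -0.03, 0], [0, -0.08, 0], [0, -0.15, 0], [0, -0.22, 0], [0, -0.29, 0], [0, -0.36, 0], [0, -0.43, 0], [0, -0.5, 0], [0, -0.57, 0], [0, -0.63, 0], [0, -0.68, 0]], claw=[0.1, 0.1, 0.1, 0.1, 0.1, 0.1, 0.1, 0.1, 0.1, 0.1, 0.1, 0.1])

```text
t: 7.15
eef_pos: [0.4952, 0.1109, 0.2526]
eef_rot: [0.333, 0.094, 0.938, -0.03]
contact_force: [5.2, -10.6, 7.0]
opening: 0.0298
finger_force: 30.0
```

Call:
servo_tool(translation=[[0, 0, 0], [0, 0, 0], [0, 0, 0], [0, 0, 0]], turn=[[0, 0, 0], [0, 0, 0], [0, 0, 0], [0, 0, 0]], claw=[0.1, 0.1, 0.1, 0.1])

```text
t: 7.55
eef_pos: [0.4951, 0.1115, 0.253]
eef_rot: [0.332, 0.09, 0.939, -0.032]
contact_force: [-0.1, 0.2, -1.4]
opening: 0.0301
finger_force: 30.0
```

```bash
python3 - <<'E'
from h import *
im,d,P,s=wcloud(); np.savez('pics/w2',im=im,d=d,P=P,T=s['eef_pos'],q=s['eef_rot']); cv2.imwrite('pics/w2.png',im[:,:,::-1])
print(s['eef_pos'],q2R(s['eef_rot']).as_matrix().round(3),s['joint_positions'].round(2),s['t'],s['opening'])
E
```

```text
[0.49512697 0.11154554 0.25301539] [[-0.764  0.189  0.617]
 [ 0.147  0.982 -0.119]
 [-0.629 -0.    -0.778]] [ 1.11 -0.29 -1.47  2.27  0.26  0.34  0.72] 7.55 0.03009356583479737
```

View pics/w2.png

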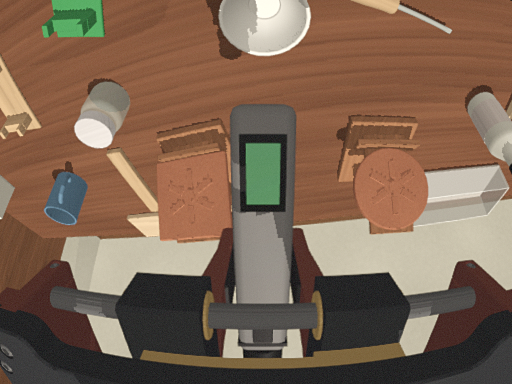

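The wrist picture shows the round plaque at about (391,188), fully visible, with the square one at (193,197). The thermometer is held straight along the centre column. I'll fit the face plane and disc centre.

```bash
cat > fit.py <<'E'
from h import *
z=np.load('pics/w2.npz'); im,d,P,T,q=[z[k] for k in ('im','d','P','T','q')]
hsv=cv2.cvtColor(im,cv2.COLOR_RGB2HSV)
v,u=np.mgrid[0:384,0:512]
k=(np.hypot(u-391,v-188)<34)&(d>0)
p=P[k]
for _ in range(3):
    m0=p.mean(0); n=np.linalg.svd(p-m0)[2][2]; n*=np.sign(n[2]); e=(p-m0)@n; p=p[abs(e)<max(.003,2*e.std())]
print('n',n,'elev',np.degrees(np.arcsin(n[2])),'yaw',np.degrees(np.arctan2(-n[1],-n[0])),'rms',e.std())
# disc: points near plane in a wider window
k=(np.hypot(u-391,v-188)<60)&(d>0); w=P[k]; e=(w-m0)@n; k2=(abs(e)<.004)&(np.linalg.norm(w-m0,axis=1)<.07)
col=im[k].astype(int)[k2]; w=w[k2]
yv=np.cross([0,0,1],n); yv/=np.linalg.norm(yv); xv=np.cross(yv,n)
if xv[2]<0: xv=-xv
uv=np.stack([(w-m0)@xv,(w-m0)@yv],1)
c,r=cv2.minEnclosingCircle((uv*1000).astype(np.float32)); 
h=cv2.convexHull((uv*1000).astype(np.float32))[:,0]; A=np.c_[2*h,np.ones(len(h))]; s=np.linalg.lstsq(A,(h**2).sum(1),rcond=None)[0]
print('enc',c,r,'fit',s[:2],np.sqrt(s[2]+s[0]**2+s[1]**2))
for cc in (c,s[:2]): print('centre',m0+(cc[0]*xv+cc[1]*yv)/1000)
# by ray: pixel edges
R0=q2R(q); 
for px in [(391,188)]:
    x,y=px[0]-c_['cx'],px[1]-c_['cy']; rr=np.hypot(x,y); th=rr/f_
    ray=R0.apply(M[:3,:3]@np.array([np.tan(th)*x/rr,-np.tan(th)*y/rr,-1])); o=R0.apply(M[:3,3])+T
    print('px',o+ray*(((m0-o)@n)/(ray@n)))
E
python3 fit.py
```

```text
n [-0.89811506  0.12088296  0.42281987] elev 25.012746336704716 yaw -7.665730122593943 rms 0.0009478656794829099
enc (-5.750197887420654, 0.0634915828704834) 64.8037338256836 fit [-3.75596922 -2.93014204] 61.11492203413914
centre [0.68307551 0.26294341 0.09617509]
centre [0.6843105  0.26579781 0.09798229]
px [0.68546579 0.26186886 0.10155953]
```

```bash
cat > tgt.py <<'E'
from h import *
import sys
C=np.array([.685,.263,.100]); n=np.array([-np.cos(np.radians(25))*np.cos(np.radians(-7.7)),-np.cos(np.radians(25))*np.sin(np.radians(-7.7)),np.sin(np.radians(25))])
y=np.cross([0,0,1],-n); y/=np.linalg.norm(y)   # left
zt=np.cross(-n,y)
Rg=R.from_matrix(np.stack([n,np.cross(-zt,n),-zt],1))
def tcp(back): return C+(.175+back)*n-Rg.apply([-.0005,0,-.0184])
if __name__=='__main__':
    s=readout.observe(); T,R0=s['eef_pos'],q2R(s['eef_rot'])
    print(s['t'],T,s['joint_positions'].round(2))
    for b in (.08,.0): print(b,tcp(b),tool(T,R0,tcp(b),Rg))
    Rr=R0*R.from_rotvec([0,0,0])
    ax=R0.apply([-1,0,0]); L=T+R0.apply([-.0005-.085,0,-.0184]); S=T+R0.apply([-.1755,0,-.0184])
    print('lens',L,'spot',S,'spot-C',S-C,'off-normal deg',np.degrees(np.arccos(-ax@n)))
E
python3 tgt.py
```

```text
7.6 [0.49520658 0.11158266 0.25306655] [ 1.11 -0.29 -1.47  2.27  0.26  0.34  0.72]
0.08 [0.44782025 0.29506796 0.1913029 ] (array([10.21, 17.12, -0.31]), array([-0.007,  1.116, -0.059]))
0.0 [0.51967111 0.28535334 0.15749344] (array([ 6.7 , 17.52,  6.88]), array([-0.007,  1.116, -0.059]))
lens [0.5491288  0.10117186 0.32113136] spot [0.6178466  0.08790898 0.37771722] spot-C [-0.0671534  -0.17509102  0.27771722] off-normal deg 64.02773084257403
```

Call:
servo_tool(translation=[[1, 1, 0], [2, 2, 0], [3, 3.5, 0], [4, 5, 0], [5, 7, 0], [6, 9, 0], [7, 11, 0], [8, 13, 0], [9, 14.5, -0.2], [9.7, 16, -0.3], [10.2, 17.1, -0.3], [10.2, 17.1, -0.3]], turn=[[0, 0.08, 0], [0, 0.18, 0], [0, 0.28, 0], [0, 0.38, 0], [0, 0.48, 0], [0, 0.58, -0.02], [0, 0.68, -0.03], [0, 0.78, -0.04], [0, 0.88, -0.05], [0, 0.98, -0.06], [-0.007, 1.07, -0.06], [-0.007, 1.116, -0.059]], claw=[0.1, 0.1, 0.1, 0.1, 0.1, 0.1, 0.1, 0.1, 0.1, 0.1, 0.1, 0.1])

```text
t: 8.8
eef_pos: [0.2303, 0.1717, 0.3128]
eef_rot: [-0.186, 0.069, 0.98, 0.028]
contact_force: [-0.2, -0.4, -1.6]
opening: 0.0302
finger_force: 30.0
```

Call:
servo_tool(translation=[[0, 0, 0], [0, 0, 0], [0, 0, 0], [0, 0, 0]], turn=[[0, 0, 0], [0, 0, 0], [0, 0, 0], [0, 0, 0]], claw=[0.1, 0.1, 0.1, 0.1])

```text
t: 9.2
eef_pos: [0.2317, 0.1716, 0.3122]
eef_rot: [-0.184, 0.07, 0.98, 0.028]
contact_force: [-0.5, 0.0, -1.7]
opening: 0.03
finger_force: 30.0
```

```bash
python3 tgt.py
```

```text
9.2 [0.2316735  0.17156108 0.31224085] [ 1.31 -0.29 -1.47  1.96 -0.41  1.59  1.4 ]
0.08 [0.44782025 0.29506796 0.1913029 ] (array([-22.78,  15.04,   4.57]), array([ 0.033,  0.064, -0.001]))
0.0 [0.51967111 0.28535334 0.15749344] (array([-30.77,  15.03,   5.08]), array([ 0.033,  0.064, -0.001]))
lens [0.31712477 0.15924885 0.29826585] spot [0.40017975 0.14785615 0.26552327] spot-C [-0.28482025 -0.11514385  0.16552327] off-normal deg 3.667258735883315
```

Call:
servo_tool(translation=[[-2, 1.3, 0], [-4, 2.6, 0], [-6, 4, 0.5], [-8, 5.4, 1], [-10, 6.7, 1.5], [-12, 8, 2], [-14, 9.3, 2.5], [-16, 10.6, 3], [-18, 12, 3.5], [-20, 13.3, 4], [-22, 14.5, 4.5], [-22.8, 15, 4.6]], turn=[[0, 0, 0], [0, 0, 0], [0, 0, 0], [0, 0, 0], [0.01, 0.02, 0], [0.02, 0.03, 0], [0.02, 0.03, 0], [0.02, 0.04, 0], [0.03, 0.05, 0], [0.03, 0.06, 0], [0.03, 0.06, 0], [0.03, 0.06, 0]], claw=[0.1, 0.1, 0.1, 0.1, 0.1, 0.1, 0.1, 0.1, 0.1, 0.1, 0.1, 0.1])

```text
t: 10.4
eef_pos: [0.2166, 0.186, 0.3117]
eef_rot: [-0.193, 0.069, 0.978, 0.026]
contact_force: [-0.1, 0.5, -1.7]
opening: 0.0295
finger_force: 30.0
```

```bash
python3 tgt.py
```

```text
10.4 [0.21664215 0.18601379 0.31168893] [ 1.26 -0.29 -1.47  1.97 -0.42  1.59  1.36]
0.08 [0.44782025 0.29506796 0.1913029 ] (array([-24.39,  13.87,   3.3 ]), array([ 0.026,  0.045, -0.001]))
0.0 [0.51967111 0.28535334 0.15749344] (array([-32.39,  13.87,   3.66]), array([ 0.026,  0.045, -0.001]))
lens [0.30182471 0.17385127 0.29604239] spot [0.38423304 0.16254177 0.26167725] spot-C [-0.30076696 -0.10045823  0.16167725] off-normal deg 2.5547597193510128
```

The arm is pinned at the j2 and j3 limits because the elbow has swung out. I'll unwind it: go back toward the right with the tool yaw square to the arm, then swing round with joint 1.

```bash
cat > go.py <<'E'
from h import *
import sys
# args: x y z yaw(deg of tool x, tool down)
def down(y):
    y=np.radians(y); x=np.array([np.cos(y),np.sin(y),0]); z=np.array([0,0,-1]); return R.from_matrix(np.stack([x,np.cross(z,x),z],1))
if __name__=='__main__':
    a=list(map(float,sys.argv[1:])); s=readout.observe(); T,R0=s['eef_pos'],q2R(s['eef_rot'])
    print(s['t'],T,s['joint_positions'].round(2),'\n',R0.as_matrix().round(2))
    for i in range(0,len(a),4): print(tool(T,R0,a[i:i+3],down(a[i+3])))
E
python3 go.py .45 -.1 .33 172  .45 -.1 .33 80
```

```text
10.4 [0.21664215 0.18601379 0.31168893] [ 1.26 -0.29 -1.47  1.97 -0.42  1.59  1.36] 
 [[-0.92  0.15 -0.37]
 [ 0.13  0.99  0.08]
 [ 0.38  0.02 -0.92]]
(array([-24.26, -24.85, -12.64]), array([ 0.024, -0.392, -0.002]))
(array([-24.26, -24.85, -12.64]), array([-0.295, -0.323,  1.581]))
```

Call:
servo_tool(translation=[[-2, -2, -1], [-4, -4, -2], [-6, -6, -3], [-8, -8, -4], [-10, -10, -5], [-12, -12.5, -6], [-14.5, -15, -7.5], [-17, -17.5, -9], [-19.5, -20, -10], [-22, -22.5, -11.5], [-24.3, -24.8, -12.6], [-24.3, -24.8, -12.6]], turn=[[0, -0.05, 0.07], [0, -0.08, 0.14], [-0.02, -0.11, 0.24], [-0.04, -0.14, 0.35], [-0.06, -0.17, 0.46], [-0.09, -0.2, 0.57], [-0.12, -0.22, 0.68], [-0.15, -0.24, 0.8], [-0.17, -0.26, 0.92], [-0.19, -0.28, 1.04], [-0.22, -0.29, 1.17], [-0.25, -0.3, 1.3]], claw=[0.1, 0.1, 0.1, 0.1, 0.1, 0.1, 0.1, 0.1, 0.1, 0.1, 0.1, 0.1])

```text
t: 11.6
eef_pos: [0.4014, -0.0881, 0.3452]
eef_rot: [-0.005, 0.671, 0.741, 0.016]
contact_force: [-0.3, 0.3, -1.3]
opening: 0.0299
finger_force: 30.0
```

```bash
python3 go.py .45 -.1 .33 80
```

```text
11.6 [ 0.4014483  -0.08807578  0.34520965] [ 1.96 -0.29 -1.46  1.83 -0.33  1.36  0.67] 
 [[-0.1   1.    0.02]
 [ 0.99  0.1   0.03]
 [ 0.03  0.02 -1.  ]]
(array([-1.71,  4.69,  1.56]), array([ 0.014, -0.031,  0.273]))
```

```bash
python3 go.py .32 -.58 .33 30
```

```text
11.6 [ 0.4014483  -0.08807578  0.34520965] [ 1.96 -0.29 -1.46  1.83 -0.33  1.36  0.67] 
 [[-0.1   1.    0.02]
 [ 0.99  0.1   0.03]
 [ 0.03  0.02 -1.  ]]
(array([-48.17, -12.96,  -0.1 ]), array([-0.   , -0.036,  1.146]))
```

Call:
servo_tool(translation=[[-4, -1, 0], [-8, -2, 0], [-12, -3, 0], [-16, -4, 0], [-20, -5, 0], [-24, -6, 0], [-28, -7, 0], [-32, -8, 0], [-36, -9.5, 0], [-40, -11, 0], [-44, -12, 0], [-48, -13, 0]], turn=[[0, 0, 0.1], [0, 0, 0.2], [0, 0, 0.3], [0, 0, 0.4], [0, 0, 0.5], [0, -0.02, 0.6], [0, -0.03, 0.7], [0, -0.03, 0.8], [0, -0.03, 0.9], [0, -0.03, 1.0], [0, -0.03, 1.1], [0, -0.035, 1.146]], claw=[0.1, 0.1, 0.1, 0.1, 0.1, 0.1, 0.1, 0.1, 0.1, 0.1, 0.1, 0.1])

```text
t: 12.8
eef_pos: [0.2439, -0.3545, 0.3721]
eef_rot: [0.019, 0.965, 0.26, 0.007]
contact_force: [1.3, 0.6, -1.2]
opening: 0.0298
finger_force: 30.0
```

```bash
python3 go.py .32 -.58 .33 30
```

```text
12.8 [ 0.24392654 -0.35447142  0.37211569] [ 2.7  -0.29 -1.47  1.76 -0.31  1.38  0.24] 
 [[ 0.86  0.5   0.02]
 [ 0.5  -0.86 -0.03]
 [ 0.    0.04 -1.  ]]
(array([-4.77, 23.13,  5.14]), array([ 0.041, -0.003,  0.003]))
```

Call:
servo_tool(translation=[[0, 2, 1], [-1, 4, 2], [-1, 6, 3], [-2, 8, 4], [-2, 10, 5], [-3, 12, 6], [-3, 14, 7], [-4, 16, 8], [-4, 18, 8], [-4.5, 20, 8], [-4.7, 22, 8], [-4.7, 23, 8]], turn=[[0, 0, 0], [0.01, 0, 0], [0.02, 0, 0], [0.03, 0, 0], [0.04, 0, 0], [0.04, 0, 0], [0.04, 0, 0], [0.04, 0, 0], [0.04, 0, 0], [0.04, 0, 0], [0.04, 0, 0], [0.04, 0, 0]], claw=[0.1, 0.1, 0.1, 0.1, 0.1, 0.1, 0.1, 0.1, 0.1, 0.1, 0.1, 0.1])

```text
t: 14.0
eef_pos: [0.2116, -0.3733, 0.3587]
eef_rot: [0.022, 0.965, 0.262, 0.007]
contact_force: [-0.0, 0.2, -2.5]
opening: 0.0299
finger_force: 30.0
```

```bash
python3 go.py .32 -.58 .28 30
```

```text
14.0 [ 0.21163547 -0.37325025  0.35874176] [ 2.78 -0.29 -1.47  1.79 -0.31  1.34  0.34] 
 [[ 0.86  0.51  0.03]
 [ 0.51 -0.86 -0.04]
 [ 0.    0.05 -1.  ]]
(array([-1.14, 22.92,  8.96]), array([ 0.047, -0.002,  0.007]))
```

I need a kinematic model to plan around the limits, so I'll fit one from the logged states.

```bash
cat > kin.py <<'E'
from h import *
from scipy.optimize import least_squares
import itertools, pickle, os
S=[([1.20080098,0.4118247,-0.01272477,1.59691471,0.00560338,1.13432896,-0.08222207],[.18560965,-.5963373,.22190882],[-7.02661516e-04,9.88635147e-01,1.50333054e-01,-1.57215737e-04]),
([1.04570445,0.32572041,-0.65775689,1.78789232,0.22094702,1.1027491,1.67120799],[.43695092,-.30382811,.22252612],[0,.106,.994,0]),
([1.11,-.29,-1.47,2.27,.26,.34,.72],[.4951,.1115,.2530],[.332,.09,.939,-.032]),
([1.31,-.29,-1.47,1.96,-.41,1.59,1.4],[.2317,.1716,.3122],[-.184,.07,.98,.028]),
([1.26,-.29,-1.47,1.97,-.42,1.59,1.36],[.2166,.1860,.3117],[-.193,.069,.978,.026]),
([1.96,-.29,-1.46,1.83,-.33,1.36,.67],[.4014,-.0881,.3452],[-.005,.671,.741,.016]),
([2.7,-.29,-1.47,1.76,-.31,1.38,.24],[.2439,-.3545,.3721],[.019,.965,.26,.007]),
([2.78,-.29,-1.47,1.79,-.31,1.34,.34],[.2116,-.3733,.3587],[.022,.965,.262,.007])]
def rot(ax,a): return R.from_rotvec(np.array(ax)*a)
Z=[0,0,1];Y=[0,1,0]
def fk(q,P,sg):
    f0,h2,l3,a3,l5,a5,l7,f7,a1,b2,b4,b6=P
    r=rot(Z,f0)*rot(Z,sg[0]*q[0]); p=np.array([0,0,h2])+r.apply([a1,0,0])
    r=r*rot(Y,q[1]); r=r*rot(Z,sg[1]*q[2]); p=p+r.apply([a3,b2,l3])
    r=r*rot(Y,q[3]); r=r*rot(Z,sg[2]*q[4]); p=p+r.apply([-a3+b4,b6,l5])
    r=r*rot(Y,q[5]); p=p+r.apply([a5,0,0]); r=r*rot(Z,sg[3]*q[6]+f7); p=p+r.apply([0,0,l7])
    return p,r
def res(P,sg):
    o=[]
    for q,T,Q in S:
        p,r=fk(q,P,sg); o+=list((p-T)/.01)+list((r.inv()*q2R(Q)).as_rotvec()/.02)
    return o
if __name__=='__main__':
    out=[]
    for sg in itertools.product([1,-1],repeat=4):
      for f0,f7 in itertools.product([0,1.57,3.14,-1.57],[0,1.57,3.14,-1.57]):
        x0=[f0,.33,.4,0,.4,0,.3,f7,0,0,0,0]
        a=least_squares(res,x0,args=(sg,),loss='soft_l1',max_nfev=60); out.append((a.cost,sg,a.x))
    out.sort(key=lambda t:t[0])
    for o in out[:4]: print(o[0],o[1],o[2].round(3))
    pickle.dump(out[0],open('kin.pkl','wb')); print(np.array(res(out[0][2],out[0][1])).reshape(-1,6).round(1))
E
time python3 kin.py
```

```text
1.350855663715625 (-1, -1, -1, -1) [-0.003  0.23   0.588 -0.027  0.454  0.002  0.36   1.57  -0.002 -0.035
 -0.026 -0.005]
1.3508556637156377 (-1, -1, -1, -1) [-0.003  0.23   0.588 -0.027  0.454  0.002  0.36   1.57  -0.002 -0.035
 -0.026 -0.005]
1.3508556637156424 (-1, -1, -1, -1) [-0.003  0.23   0.588 -0.027  0.454  0.002  0.36   1.57  -0.002 -0.035
 -0.026 -0.005]
1.3508556637156548 (-1, -1, -1, -1) [-0.003  0.23   0.588 -0.027  0.454  0.002  0.36   1.57  -0.002 -0.035
 -0.026 -0.005]
[[ 0.4  0.8  0.3 -0.  -0.  -0.1]
 [-0.1 -0.9 -0.2  0.  -0.  -0.1]
 [ 0.   0.1 -0.1  0.2 -0.1 -0.1]
 [-0.   0.2  0.1  0.3 -0.1  0.2]
 [ 0.1  0.1 -0.1  0.   0.2  0.3]
 [-0.3 -0.3 -0.2 -0.  -0.1 -0.4]
 [ 0.2  0.   0.   0.1 -0.2 -0. ]
 [ 0.1 -0.2  0.1  0.3  0.1  0.3]]
real	1m29.773s
user	1m30.135s
sys	0m0.076s
```

```bash
cat > sim.py <<'E'
from kin import *
_,SG,PR=pickle.load(open('kin.pkl','rb'))
LO=np.array([-2.95,-.29,-1.47,.14,-1.03,.13,-2.86]);HI=np.array([2.95,1.99,1.44,2.54,4.17,1.85,2.86]);V=np.array([2.39,2.39,3.01,3.01,3.14,3.14,3.14])*.7
def F(q): return fk(q,PR,SG)
def jac(q):
    p,r=F(q); J=np.zeros((6,7))
    for i in range(7):
        e=np.array(q,float); e[i]+=1e-5; a,b=F(e); J[:3,i]=(a-p)/1e-5; J[3:,i]=(b*r.inv()).as_rotvec()/1e-5
    return J
def track(q,T,Rt,sub=5,lam=.02):
    "one row: DLS toward pose, with clipping"
    q=np.array(q,float); q0=q.copy()
    for _ in range(sub):
        p,r=F(q); e=np.r_[T-p,(Rt*r.inv()).as_rotvec()]
        l=np.linalg.norm(e[:3]);e[:3]*=min(1,.05/sub/max(l,1e-9)); w=np.linalg.norm(e[3:]); e[3:]*=min(1,.15/sub/max(w,1e-9))
        J=jac(q); dq=J.T@np.linalg.solve(J@J.T+lam**2*np.eye(6),e)
        k=min(1,(V*.1/sub/np.maximum(abs(dq),1e-9)).min()); q=np.clip(q+k*dq,LO,HI)
    return q
def ik(T,Rt,seeds,ref=None):
    out=[]
    for s in seeds:
        a=least_squares(lambda q:np.r_[(F(q)[0]-T)/.001,(F(q)[1].inv()*Rt).as_rotvec()/.002,.02*(q-ref)],np.clip(s,LO+.01,HI-.01),bounds=(LO,HI)); out.append(a)
    return min(out,key=lambda a:a.cost)
E
cat > a.py <<'E'
from sim import *; from tgt import Rg,tcp; from go import down
# validate: start -> hover
q=np.array(S[0][0]); p0,r0=F(q)
for i in range(24):
    f=min(1,(i+1)/12); q=track(q,np.array(S[0][1])+f*(np.array(S[1][1])-S[0][1]),r0*rot(Z,-min(2.63,.14*(i+1))))
print('hover sim',q.round(2),'real',np.round(S[1][0],2))
ref=np.array([-.5,.4,0,1.6,0,1.4,1.]); rng=np.random.default_rng(0)
for b in (0,.08):
    a=ik(tcp(b),Rg,[ref+rng.normal(0,.2,7) for _ in range(5)],ref); print('aim',b,a.cost,a.x.round(2),F(a.x)[0]-tcp(b))
qa=a.x
s=readout.observe(); qc=s['joint_positions']
for name,mid in [('direct',[]),('start',[np.array(S[0][0])]),('start+circle',[np.array(S[0][0]),np.array([-.5]+S[0][0][1:])])]:
    q=qc.copy(); kn=[qc]+mid+[qa]; print(name)
    for A,B in zip(kn[:-1],kn[1:]):
        N=int(np.ceil((abs(B-A)/(V*.1*.7)).max()))
        for i in range(N+5):
            T,Rt=F(A+(B-A)*min(1,(i+1)/N)); q=track(q,T,Rt)
        print(N,'got',q.round(2),'want',B.round(2),'err',(F(q)[0]-T).round(3), 'zmin',min(F(A+(B-A)*t)[0][2] for t in np.linspace(0,1,20)).round(2))
E
python3 a.py
```

```text
hover sim [ 1.05  0.32 -0.69  1.79  0.22  1.11  1.65] real [ 1.05  0.33 -0.66  1.79  0.22  1.1   1.67]
aim 0 2.7875735630656393e-05 [-0.4   0.65 -0.07  1.45 -0.2   1.41  1.05] [-2.88932656e-10 -6.88230029e-11  2.76657586e-11]
aim 0.08 1.491932806526373e-05 [-0.45  0.53 -0.06  1.58 -0.23  1.4   1.01] [-6.21357965e-11 -4.85843032e-11  4.27237690e-11]
direct
28 got [ 0.21  0.8  -1.27  1.59  0.36  1.48  0.34] want [-0.45  0.53 -0.06  1.58 -0.23  1.4   1.01] err [ 0.  0. -0.] zmin 0.19
start
14 got [ 1.85  0.56 -1.05  1.6   0.5   1.28 -0.55] want [ 1.2   0.41 -0.01  1.6   0.01  1.13 -0.08] err [ 0. -0.  0.] zmin 0.23
15 got [ 0.43  0.92 -1.47  1.67  0.51  1.56  0.31] want [-0.45  0.53 -0.06  1.58 -0.23  1.4   1.01] err [ 0.015 -0.099 -0.024] zmin 0.19
start+circle
14 got [ 1.85  0.56 -1.05  1.6   0.5   1.28 -0.55] want [ 1.2   0.41 -0.01  1.6   0.01  1.13 -0.08] err [ 0. -0.  0.] zmin 0.23
15 got [ 0.3   0.66 -1.31  1.63  0.65  1.37 -0.66] want [-0.5   0.41 -0.01  1.6   0.01  1.13 -0.08] err [ 0.    -0.022  0.   ] zmin 0.23
8 got [ 0.26  0.92 -1.47  1.59  0.48  1.56  0.19] want [-0.45  0.53 -0.06  1.58 -0.23  1.4   1.01] err [ 0. -0. -0.] zmin 0.19
```

```bash
cat > b.py <<'E'
from sim import *; from tgt import Rg,tcp; from go import down
from scipy.spatial.transform import Slerp
qa=np.array([-.45,.53,-.06,1.58,-.23,1.4,1.01])
qc=readout.observe()['joint_positions']; q=qc.copy()
K=[]
for i in range(28+5):
    T,Rt=F(qc+(qa-qc)*min(1,(i+1)/28)); q=track(q,T,Rt); K.append((T,Rt))
    if i%4==3: print(T.round(3),'x',Rt.as_matrix()[:,0].round(2),'z',Rt.as_matrix()[:,2].round(2),q.round(2))
def line(q,T1,R1,N,ex=4):
    T0,R0=F(q); sl=Slerp([0,1],R.concatenate([R0,R1])); q1=[q]
    for i in range(N+ex):
        f=min(1,(i+1)/N); q=track(q,T0+f*(T1-T0),sl(f)); q1.append(q)
    q1=np.array(q1); print(q.round(2),'err',np.round(F(q)[0]-T1,3),'margin lo',(q1-LO).min(0).round(2),'hi',(HI-q1).min(0).round(2)); return q
print('in');q=line(q,tcp(0),Rg,8)
print('out');q=line(q,tcp(.10)+[0,0,.05],Rg,8)
g=down(168.87); G=np.array([.437,-.304,.0256])
print('hover');q=line(q,G+[0,0,.2],g,24)
print('lower');q=line(q,G,g,14)
E
python3 b.py
```

```text
[ 0.288 -0.319  0.393] x [0.62 0.78 0.09] z [ 0.15 -0.01 -0.99] [ 2.45 -0.24 -1.3   1.76 -0.38  1.38  0.54]
[ 0.354 -0.259  0.405] x [0.29 0.94 0.17] z [ 0.22  0.1  -0.97] [ 2.31 -0.17 -1.37  1.73 -0.42  1.41  0.69]
[ 0.417 -0.187  0.394] x [-0.06  0.97  0.24] z [ 0.19  0.25 -0.95] [ 2.2   0.05 -1.47  1.72 -0.26  1.37  0.61]
[ 0.471 -0.094  0.362] x [-0.39  0.87  0.31] z [ 0.06  0.36 -0.93] [ 1.56  0.33 -1.45  1.68 -0.04  1.37  0.46]
[0.504 0.024 0.313] x [-0.64  0.67  0.36] z [-0.13  0.37 -0.92] [ 1.01  0.53 -1.37  1.65  0.12  1.38  0.38]
[0.499 0.159 0.253] x [-0.82  0.42  0.4 ] z [-0.31  0.27 -0.91] [ 0.61  0.68 -1.32  1.62  0.24  1.42  0.36]
[0.448 0.293 0.19 ] x [-0.9   0.12  0.43] z [-0.42  0.06 -0.9 ] [ 0.21  0.8  -1.27  1.59  0.36  1.48  0.34]
[0.448 0.293 0.19 ] x [-0.9   0.12  0.43] z [-0.42  0.06 -0.9 ] [ 0.21  0.8  -1.27  1.59  0.36  1.48  0.34]
in
[ 0.18  0.89 -1.21  1.46  0.44  1.53  0.41] err [-0.  0. -0.] margin lo [3.13 1.09 0.2  1.32 1.39 1.35 3.2 ] hi [2.74 1.1  2.65 0.95 3.73 0.32 2.45]
out
[ 0.22  0.73 -1.31  1.56  0.29  1.55  0.33] err [-0. -0.  0.] margin lo [3.13 1.02 0.16 1.32 1.32 1.4  3.19] hi [2.73 1.1  2.65 0.98 3.73 0.3  2.45]
hover
[ 1.47  0.59 -1.46  1.8   0.61  1.32  1.25] err [ 0. -0.  0.] margin lo [3.17 0.81 0.   1.42 1.32 1.19 3.19] hi [1.48 1.26 2.75 0.68 3.56 0.3  1.61]
lower
[ 1.32  0.8  -1.22  2.    0.91  1.03  1.02] err [ 0.  0. -0.] margin lo [4.27 0.88 0.01 1.66 1.64 0.9  3.88] hi [1.48 1.19 2.66 0.54 3.26 0.53 1.61]
```

The fitted model reproduces the servo's behaviour: its simulated hover joints match the real ones. A path along the joint-space direct line reaches the standoff. I'll print the first chunk of rows.

```bash
cat > rows.py <<'E'
from sim import *; import sys
qa=np.array([-.45,.53,-.06,1.58,-.23,1.4,1.01]); qc=np.array([2.78,-.29,-1.47,1.79,-.31,1.34,.34])
a,b=int(sys.argv[1]),int(sys.argv[2])
s=readout.observe(); T0,R0=s['eef_pos'],q2R(s['eef_rot']); print(s['t'],T0,s['joint_positions'].round(2))
X=[tool(T0,R0,*F(qc+(qa-qc)*(i+1)/28)) for i in range(a,b)]
print([x[0].round(1).tolist() for x in X]); print([x[1].round(2).tolist() for x in X])
E
python3 rows.py 0 12
```

```text
14.0 [ 0.21163547 -0.37325025  0.35874176] [ 2.78 -0.29 -1.47  1.79 -0.31  1.34  0.34]
[[2.4, 0.3, -1.1], [4.8, 0.2, -2.1], [7.1, -0.1, -2.9], [9.4, -0.4, -3.6], [11.6, -0.7, -4.1], [13.8, -1.1, -4.5], [16.0, -1.6, -4.7], [18.2, -2.2, -4.8], [20.4, -2.8, -4.8], [22.6, -3.5, -4.6], [24.9, -4.4, -4.3], [27.2, -5.3, -3.8]]
[[-0.03, 0.02, -0.1], [-0.04, 0.05, -0.19], [-0.06, 0.08, -0.28], [-0.07, 0.11, -0.37], [-0.08, 0.14, -0.46], [-0.08, 0.18, -0.55], [-0.08, 0.21, -0.63], [-0.07, 0.24, -0.72], [-0.06, 0.27, -0.81], [-0.05, 0.3, -0.89], [-0.03, 0.33, -0.98], [-0.01, 0.35, -1.06]]
```

Call:
servo_tool(translation=[[2.4, 0.3, -1.1], [4.8, 0.2, -2.1], [7.1, -0.1, -2.9], [9.4, -0.4, -3.6], [11.6, -0.7, -4.1], [13.8, -1.1, -4.5], [16.0, -1.6, -4.7], [18.2, -2.2, -4.8], [20.4, -2.8, -4.8], [22.6, -3.5, -4.6], [24.9, -4.4, -4.3], [27.2, -5.3, -3.8]], turn=[[-0.03, 0.02, -0.1], [-0.04, 0.05, -0.19], [-0.06, 0.08, -0.28], [-0.07, 0.11, -0.37], [-0.08, 0.14, -0.46], [-0.08, 0.18, -0.55], [-0.08, 0.21, -0.63], [-0.07, 0.24, -0.72], [-0.06, 0.27, -0.81], [-0.05, 0.3, -0.89], [-0.03, 0.33, -0.98], [-0.01, 0.35, -1.06]], claw=[0.1, 0.1, 0.1, 0.1, 0.1, 0.1, 0.1, 0.1, 0.1, 0.1, 0.1, 0.1])

```text
t: 15.2
eef_pos: [0.4187, -0.189, 0.3942]
eef_rot: [-0.017, 0.685, 0.712, 0.157]
contact_force: [-0.2, -0.5, -0.8]
opening: 0.0297
finger_force: 30.0
```

```bash
python3 rows.py 11 23
```

```text
15.2 [ 0.41874879 -0.18902026  0.39418934] [ 1.85  0.2  -1.44  1.7  -0.11  1.34  0.48]
[[0.1, -0.0, -0.1], [1.9, 1.3, 1.3], [3.8, 2.6, 2.9], [5.9, 3.7, 4.6], [8.0, 4.7, 6.4], [10.4, 5.6, 8.3], [12.8, 6.3, 10.3], [15.4, 6.8, 12.5], [18.2, 7.1, 14.6], [21.0, 7.1, 16.9], [23.9, 6.8, 19.1], [26.9, 6.3, 21.4]]
[[-0.0, -0.0, -0.0], [0.02, 0.04, -0.08], [0.04, 0.07, -0.16], [0.07, 0.1, -0.24], [0.1, 0.14, -0.32], [0.13, 0.17, -0.4], [0.17, 0.2, -0.48], [0.21, 0.22, -0.56], [0.25, 0.24, -0.63], [0.29, 0.26, -0.71], [0.34, 0.28, -0.79], [0.39, 0.3, -0.87]]
```

The joints are off their limits and tracking matches the plan.

Call:
servo_tool(translation=[[1.9, 1.3, 1.3], [3.8, 2.6, 2.9], [5.9, 3.7, 4.6], [8.0, 4.7, 6.4], [10.4, 5.6, 8.3], [12.8, 6.3, 10.3], [15.4, 6.8, 12.5], [18.2, 7.1, 14.6], [21.0, 7.1, 16.9], [23.9, 6.8, 19.1], [26.9, 6.3, 21.4], [26.9, 6.3, 21.4]], turn=[[0.02, 0.04, -0.08], [0.04, 0.07, -0.16], [0.07, 0.1, -0.24], [0.1, 0.14, -0.32], [0.13, 0.17, -0.4], [0.17, 0.2, -0.48], [0.21, 0.22, -0.56], [0.25, 0.24, -0.63], [0.29, 0.26, -0.71], [0.34, 0.28, -0.79], [0.39, 0.3, -0.87], [0.39, 0.3, -0.87]], claw=[0.1, 0.1, 0.1, 0.1, 0.1, 0.1, 0.1, 0.1, 0.1, 0.1, 0.1, 0.1])

```text
t: 16.4
eef_pos: [0.5027, 0.1315, 0.2658]
eef_rot: [-0.183, 0.274, 0.938, 0.109]
contact_force: [0.8, 1.3, -0.3]
opening: 0.0303
finger_force: 30.0
```

```bash
python3 tgt.py
```

```text
16.4 [0.50267339 0.13151725 0.26584831] [ 0.68  0.69 -1.27  1.58  0.24  1.42  0.42]
0.08 [0.44782025 0.29506796 0.1913029 ] (array([ 9.04,  9.69, 13.32]), array([ 0.283,  0.043, -0.371]))
0.0 [0.51967111 0.28535334 0.15749344] (array([ 1.59, 12.51, 14.07]), array([ 0.283,  0.043, -0.371]))
lens [0.57487602 0.08543955 0.24817243] spot [0.64540426 0.04284902 0.21195346] spot-C [-0.03959574 -0.22015098  0.11195346] off-normal deg 21.351795437408033
```

Call:
servo_tool(translation=[[1, 1, 1.5], [2.2, 2.3, 3.2], [3.6, 3.9, 5.3], [5, 5.3, 7.3], [6.3, 6.8, 9.3], [7.6, 8.1, 11.2], [8.5, 9.2, 12.6], [9, 9.7, 13.3], [9, 9.7, 13.3], [9, 9.7, 13.3]], turn=[[0.03, 0, -0.04], [0.07, 0.01, -0.09], [0.11, 0.02, -0.15], [0.16, 0.02, -0.2], [0.2, 0.03, -0.26], [0.24, 0.035, -0.31], [0.27, 0.04, -0.35], [0.283, 0.043, -0.371], [0.283, 0.043, -0.371], [0.283, 0.043, -0.371]], claw=[0.1, 0.1, 0.1, 0.1, 0.1, 0.1, 0.1, 0.1, 0.1, 0.1])

```text
t: 17.4
eef_pos: [0.4531, 0.2887, 0.1923]
eef_rot: [-0.214, 0.073, 0.974, 0.014]
contact_force: [0.3, -0.4, -1.4]
opening: 0.0297
finger_force: 30.0
```

```bash
python3 tgt.py; python3 - <<'E'
from h import *
im,d,P,s=wcloud(); a,d2=capture('top'); np.savez('pics/w3',im=im,d=d,P=P,T=s['eef_pos'],q=s['eef_rot'],top=a,td=d2)
cv2.imwrite('pics/w3.png',np.hstack([cv2.resize(im[:,:,::-1],(400,300)),cv2.resize(a[80:220,130:317,::-1],(400,300))]))
E
```

```text
17.4 [0.45309175 0.28865641 0.19231148] [ 0.21  0.84 -1.2   1.53  0.39  1.49  0.41]
0.08 [0.44782025 0.29506796 0.1913029 ] (array([0.52, 0.56, 0.35]), array([ 0.003,  0.005, -0.014]))
0.0 [0.51967111 0.28535334 0.15749344] (array([-7.48,  0.67,  0.39]), array([ 0.003,  0.005, -0.014]))
lens [0.53750158 0.27596276 0.17326778] spot [0.61833438 0.26374186 0.13562861] spot-C [-0.06666562  0.00074186  0.03562861] off-normal deg 0.8603502509815225
```

View pics/w3.png

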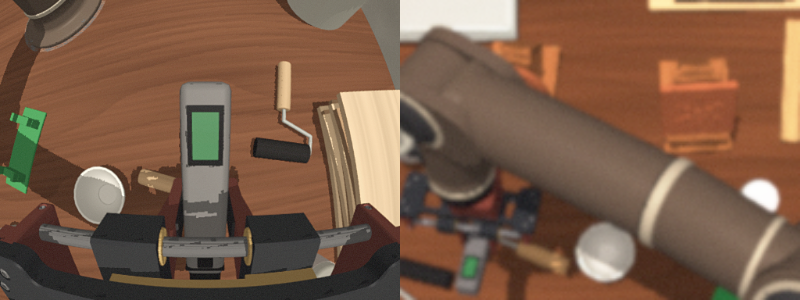

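The thermometer is still centred and straight in the grip (tail at row 105, as before), and nothing is near the arm. I'll check its pose in the tool frame before closing in.

```bash
python3 - <<'E'
from h import *
for n in ('w2','w3'):
    z=np.load(f'pics/{n}.npz'); p=q2R(z['q']).inv().apply(z['P'].reshape(-1,3)-z['T']); d=z['d'].ravel()
    k=(d>0)&(abs(p[:,1])<.012)&(p[:,0]>.025)&(p[:,0]<.08)&(abs(p[:,2]+.032)<.012)
    c=np.polyfit(p[k,0],p[k,2],1); print(n,'top z at x=0',c[1],'slope deg',np.degrees(np.arctan(c[0])))
    k=(d>0)&(abs(p[:,2]+.033)<.008)&(abs(p[:,1])<.03)&(p[:,0]>.02)&(p[:,0]<.12); print('tail x',np.percentile(p[k,0],99.5),'y range',np.percentile(p[k,1],[1,99]))
    h=p[k]; m=[ (lambda s:(s.min()+s.max())/2)(h[abs(h[:,0]-x)<.006][:,1]) for x in (.03,.075)]; print('mid y',m)
E
```

```text
w2 top z at x=0 -0.03368645529575782 slope deg 0.05186920955180836
tail x 0.08389670288098995 y range [-0.0141978   0.01499371]
mid y [np.float64(0.00040862737005968684), np.float64(0.0003155629547827001)]
w3 top z at x=0 -0.0325745821138194 slope deg -0.053304833054782355
tail x 0.08378771554195494 y range [-0.01426339  0.01489092]
mid y [np.float64(0.00040094397657351646), np.float64(0.0001426451265146714)]
```

The grip geometry matches the model, so I'll move in to the aim pose.

Call:
servo_tool(translation=[[-0.8, 0.4, 0.2], [-2, 0.6, 0.4], [-3.3, 0.67, 0.4], [-4.6, 0.67, 0.4], [-5.8, 0.67, 0.4], [-6.8, 0.67, 0.4], [-7.3, 0.67, 0.4], [-7.48, 0.67, 0.4], [-7.48, 0.67, 0.4], [-7.48, 0.67, 0.4], [-7.48, 0.67, 0.4]], turn=[[0.003, 0.005, -0.014], [0.003, 0.005, -0.014], [0.003, 0.005, -0.014], [0.003, 0.005, -0.014], [0.003, 0.005, -0.014], [0.003, 0.005, -0.014], [0.003, 0.005, -0.014], [0.003, 0.005, -0.014], [0.003, 0.005, -0.014], [0.003, 0.005, -0.014], [0.003, 0.005, -0.014]], claw=[0.1, 0.1, 0.1, 0.1, 0.1, 0.1, 0.1, 0.1, 0.1, 0.1, 0.1])

```text
t: 18.6
eef_pos: [0.5184, 0.2868, 0.1578]
eef_rot: [-0.216, 0.064, 0.974, 0.014]
contact_force: [0.2, -0.1, -2.5]
opening: 0.0298
finger_force: 30.0
```

```bash
python3 tgt.py
```

```text
18.6 [0.51840822 0.2867583  0.15776184] [ 0.15  0.94 -1.14  1.38  0.46  1.54  0.49]
0.08 [0.44782025 0.29506796 0.1913029 ] (array([ 7.86, -0.1 , -0.04]), array([-0.001, -0.   ,  0.003]))
0.0 [0.51967111 0.28535334 0.15749344] (array([-0.14, -0.12, -0.04]), array([-0.001, -0.   ,  0.003]))
lens [0.60293757 0.2755993  0.13829199] spot [0.68379928 0.26493168 0.10024482] spot-C [-0.00120072  0.00193168  0.00024482] off-normal deg 0.16758237497450612
```

Within 2 mm and 0.2°. I'll trim the offset and hold for over 2 s.

Call:
servo_tool(translation=[[-0.1, -0.12, 0], [-0.14, -0.15, 0], [-0.14, -0.15, 0], [-0.14, -0.15, 0], [-0.14, -0.15, 0], [-0.14, -0.15, 0], [-0.14, -0.15, 0], [-0.14, -0.15, 0], [-0.14, -0.15, 0], [-0.14, -0.15, 0], [-0.14, -0.15, 0], [-0.14, -0.15, 0]], turn=[[0, 0, 0], [0, 0, 0], [0, 0, 0], [0, 0, 0], [0, 0, 0], [0, 0, 0], [0, 0, 0], [0, 0, 0], [0, 0, 0], [0, 0, 0], [0, 0, 0], [0, 0, 0]], claw=[0.1, 0.1, 0.1, 0.1, 0.1, 0.1, 0.1, 0.1, 0.1, 0.1, 0.1, 0.1])

```text
t: 19.8
eef_pos: [0.5198, 0.2849, 0.1568]
eef_rot: [-0.216, 0.064, 0.974, 0.014]
contact_force: [0.7, 0.1, -1.9]
opening: 0.03
finger_force: 30.0
```

Call:
servo_tool(translation=[[0, 0, 0], [0, 0, 0], [0, 0, 0], [0, 0, 0], [0, 0, 0], [0, 0, 0], [0, 0, 0], [0, 0, 0], [0, 0, 0], [0, 0, 0], [0, 0, 0], [0, 0, 0]], turn=[[0, 0, 0], [0, 0, 0], [0, 0, 0], [0, 0, 0], [0, 0, 0], [0, 0, 0], [0, 0, 0], [0, 0, 0], [0, 0, 0], [0, 0, 0], [0, 0, 0], [0, 0, 0]], claw=[0.1, 0.1, 0.1, 0.1, 0.1, 0.1, 0.1, 0.1, 0.1, 0.1, 0.1, 0.1])

```text
t: 21.0
eef_pos: [0.5198, 0.2849, 0.1568]
eef_rot: [-0.216, 0.064, 0.974, 0.014]
contact_force: [0.3, 0.1, -1.6]
opening: 0.0296
finger_force: 30.0
```

Call:
servo_tool(translation=[[0, 0, 0], [0, 0, 0], [0, 0, 0], [0, 0, 0], [0, 0, 0], [0, 0, 0], [0, 0, 0], [0, 0, 0], [0, 0, 0], [0, 0, 0]], turn=[[0, 0, 0], [0, 0, 0], [0, 0, 0], [0, 0, 0], [0, 0, 0], [0, 0, 0], [0, 0, 0], [0, 0, 0], [0, 0, 0], [0, 0, 0]], claw=[0.1, 0.1, 0.1, 0.1, 0.1, 0.1, 0.1, 0.1, 0.1, 0.1])

```text
t: 22.0
eef_pos: [0.5198, 0.2849, 0.1568]
eef_rot: [-0.216, 0.064, 0.974, 0.014]
contact_force: [-0.9, -0.6, -2.1]
opening: 0.0298
finger_force: 30.0
```

```bash
python3 tgt.py; cat > ret.py <<'E'
from sim import *; from tgt import Rg,tcp; from go import down
from scipy.spatial.transform import Slerp
s=readout.observe(); q=s['joint_positions']; T0,R0=s['eef_pos'],q2R(s['eef_rot'])
g=down(168.87); G=np.array([.437,-.304,.0256])
def leg(q,T1,R1,N):
    A,B=F(q); sl=Slerp([0,1],R.concatenate([B,R1])); o=[]
    for i in range(N):
        f=(i+1)/N; q=track(q,A+f*(T1-A),sl(f)); o.append(q)
    o=np.array(o); print(q.round(2),'err',(F(q)[0]-T1).round(3),'lo',(o-LO).min(0).round(2)); return q
q=leg(q,tcp(.10)+[0,0,.06],Rg,8); print(tool(T0,R0,tcp(.10)+[0,0,.06],Rg))
for W,Rw in [((.47,.05,.26),down(170)),((.437,-.304,.22),g)]:
    q=leg(q,np.array(W),Rw,12)
q=leg(q,G,g,16)
E
python3 ret.py
```

```text
22.0 [0.51979456 0.28490538 0.15677328] [ 0.16  0.94 -1.14  1.38  0.46  1.54  0.49]
0.08 [0.44782025 0.29506796 0.1913029 ] (array([ 8.05,  0.06, -0.05]), array([-0.001, -0.   ,  0.002]))
0.0 [0.51967111 0.28535334 0.15749344] (array([ 0.05,  0.04, -0.06]), array([-0.001, -0.   ,  0.002]))
lens [0.60431091 0.27369077 0.13727893] spot [0.68515434 0.26296848 0.09920832] spot-C [ 1.54343864e-04 -3.15245496e-05 -7.91675995e-04] off-normal deg 0.133620890447087
[ 0.21  0.7  -1.28  1.54  0.26  1.56  0.37] err [-0.  0. -0.] lo [3.11 0.99 0.19 1.27 1.29 1.41 3.23]
(array([12.58,  0.07, -5.49]), array([-0.001, -0.   ,  0.002]))
[ 0.9   0.39 -1.46  1.86  0.41  1.26  0.71] err [ 0.  0. -0.] lo [3.21 0.68 0.01 1.43 1.3  1.13 3.25]
[ 1.46  0.57 -1.4   1.8   0.58  1.28  1.28] err [-0.  0. -0.] lo [3.92 0.68 0.   1.66 1.44 1.1  3.63]
[ 1.29  0.77 -1.17  2.    0.88  0.99  1.05] err [-0. -0.  0.] lo [4.24 0.87 0.08 1.68 1.63 0.86 3.91]
```

The aim was held for 2 s or more (error under 1 mm, 0.13°). I'll back away and return along the simulated path.

Call:
servo_tool(translation=[[0.8, 0, 0], [2.2, 0, -0.4], [4, 0, -1.2], [6, 0, -2.2], [8, 0, -3.2], [10, 0, -4.2], [11.8, 0, -5.1], [12.6, 0, -5.5], [12.6, 0, -5.5]], turn=[[0, 0, 0], [0, 0, 0], [0, 0, 0], [0, 0, 0], [0, 0, 0], [0, 0, 0], [0, 0, 0], [0, 0, 0], [0, 0, 0]], claw=[0.1, 0.1, 0.1, 0.1, 0.1, 0.1, 0.1, 0.1, 0.1])

```text
t: 22.9
eef_pos: [0.4292, 0.2972, 0.2613]
eef_rot: [-0.215, 0.064, 0.974, 0.015]
contact_force: [-0.1, 0.9, -1.8]
opening: 0.03
finger_force: 30.0
```

```bash
python3 go.py .47 .05 .26 170 .437 -.304 .22 168.87
```

```text
22.9 [0.42922323 0.29724199 0.26125723] [ 0.21  0.76 -1.26  1.49  0.32  1.58  0.4 ] 
 [[-0.9   0.13 -0.42]
 [ 0.12  0.99  0.06]
 [ 0.42  0.   -0.91]]
(array([ -6.64, -23.98,  -2.97]), array([-0.009, -0.435,  0.043]))
(array([-9.550e+00, -5.951e+01,  5.000e-02]), array([-0.013, -0.435,  0.062]))
```

Call:
servo_tool(translation=[[-0.5, -1.5, -0.2], [-1.1, -4, -0.5], [-1.7, -6.3, -0.8], [-2.4, -8.7, -1.1], [-3, -11, -1.4], [-3.7, -13.4, -1.7], [-4.4, -15.8, -2], [-5, -18.2, -2.3], [-5.7, -20.6, -2.6], [-6.2, -22.4, -2.8], [-6.6, -24, -3], [-6.6, -24, -3]], turn=[[0, -0.03, 0], [0, -0.07, 0.01], [0, -0.11, 0.01], [0, -0.15, 0.015], [0, -0.19, 0.02], [0, -0.24, 0.02], [0, -0.28, 0.03], [0, -0.33, 0.03], [-0.01, -0.37, 0.04], [-0.01, -0.41, 0.04], [-0.01, -0.435, 0.043], [-0.01, -0.435, 0.043]], claw=[0.1, 0.1, 0.1, 0.1, 0.1, 0.1, 0.1, 0.1, 0.1, 0.1, 0.1, 0.1])

```text
t: 24.1
eef_pos: [0.4699, 0.0465, 0.2585]
eef_rot: [-0.001, 0.09, 0.996, -0.0]
contact_force: [0.2, -0.2, -1.4]
opening: 0.0297
finger_force: 30.0
```

```bash
python3 go.py .437 -.304 .22 168.87
```

```text
24.1 [0.4699188  0.04648476 0.2584756 ] [ 0.9   0.44 -1.41  1.85  0.46  1.26  0.75] 
 [[-0.98  0.18 -0.  ]
 [ 0.18  0.98 -0.  ]
 [ 0.   -0.   -1.  ]]
(array([ -3.05, -35.07,   3.87]), array([-0.001, -0.002,  0.014]))
```

Call:
servo_tool(translation=[[-0.2, -2, 0.2], [-0.5, -5.5, 0.6], [-0.8, -9.5, 1], [-1.2, -13.5, 1.5], [-1.5, -17.5, 2], [-1.9, -21.5, 2.4], [-2.2, -25.5, 2.8], [-2.6, -29, 3.2], [-2.8, -32, 3.6], [-3, -34.2, 3.8], [-3.05, -35.1, 3.9], [-3.05, -35.1, 3.9]], turn=[[0, 0, 0], [0, 0, 0], [0, 0, 0.01], [0, 0, 0.01], [0, 0, 0.01], [0, 0, 0.01], [0, 0, 0.014], [0, 0, 0.014], [0, 0, 0.014], [0, 0, 0.014], [0, -0.002, 0.014], [0, -0.002, 0.014]], claw=[0.1, 0.1, 0.1, 0.1, 0.1, 0.1, 0.1, 0.1, 0.1, 0.1, 0.1, 0.1])

```text
t: 25.3
eef_pos: [0.4386, -0.3017, 0.2191]
eef_rot: [-0.0, 0.096, 0.995, 0.001]
contact_force: [0.6, 1.0, -0.4]
opening: 0.0298
finger_force: 30.0
```

Call:
servo_tool(translation=[[0, 0, 0], [0, 0, 0], [0, 0, 0]], turn=[[0, 0, 0], [0, 0, 0], [0, 0, 0]], claw=[0.1, 0.1, 0.1])

```text
t: 25.6
eef_pos: [0.4389, -0.3003, 0.2202]
eef_rot: [0.0, 0.094, 0.996, 0.0]
contact_force: [-0.4, -0.6, -1.3]
opening: 0.0297
finger_force: 30.0
```

```bash
python3 go.py .437 -.304 .0256 168.87;  python3 go.py .437 -.304 .065 168.87 | tail -1
```

```text
25.6 [ 0.43893051 -0.3003227   0.22019607] [ 1.44  0.6  -1.33  1.77  0.61  1.27  1.34] 
 [[-0.98  0.19  0.  ]
 [ 0.19  0.98  0.  ]
 [-0.    0.   -1.  ]]
(array([ 0.13, -0.4 , 19.46]), array([0.   , 0.001, 0.006]))
(array([ 0.13, -0.4 , 15.52]), array([0.   , 0.001, 0.006]))
```

Call:
servo_tool(translation=[[0.13, -0.4, 1.5], [0.13, -0.4, 3.5], [0.13, -0.4, 6], [0.13, -0.4, 8.5], [0.13, -0.4, 11], [0.13, -0.4, 13], [0.13, -0.4, 14.5], [0.13, -0.4, 15.3], [0.13, -0.4, 15.5], [0.13, -0.4, 15.5], [0.13, -0.4, 15.5], [0.13, -0.4, 15.5]], turn=[[0, 0, 0.006], [0, 0, 0.006], [0, 0, 0.006], [0, 0, 0.006], [0, 0, 0.006], [0, 0, 0.006], [0, 0, 0.006], [0, 0, 0.006], [0, 0, 0.006], [0, 0, 0.006], [0, 0, 0.006], [0, 0, 0.006]], claw=[0.1, 0.1, 0.1, 0.1, 0.1, 0.1, 0.1, 0.1, 0.1, 0.1, 0.1, 0.1])

```text
t: 26.8
eef_pos: [0.437, -0.3054, 0.0656]
eef_rot: [0.001, 0.098, 0.995, -0.0]
contact_force: [0.2, 0.1, -1.9]
opening: 0.0299
finger_force: 30.0
```

```bash
python3 go.py .437 -.304 .0256 168.87
```

```text
26.8 [ 0.43697403 -0.30537769  0.06560755] [ 1.33  0.76 -1.14  1.92  0.82  1.03  1.18] 
 [[-0.98  0.19  0.  ]
 [ 0.19  0.98 -0.  ]
 [-0.   -0.   -1.  ]]
(array([0.03, 0.14, 4.  ]), array([-0.   ,  0.001, -0.002]))
```

Call:
servo_tool(translation=[[0.03, 0.14, 0], [0.03, 0.14, 0.5], [0.03, 0.14, 1], [0.03, 0.14, 1.5], [0.03, 0.14, 2], [0.03, 0.14, 2.5], [0.03, 0.14, 3], [0.03, 0.14, 3.4], [0.03, 0.14, 3.7], [0.03, 0.14, 3.9], [0.03, 0.14, 3.95], [0.03, 0.14, 3.95]], turn=[[0, 0, 0], [0, 0, 0], [0, 0, 0], [0, 0, 0], [0, 0, 0], [0, 0, 0], [0, 0, 0], [0, 0, 0], [0, 0, 0], [0, 0, 0], [0, 0, 0], [0, 0, 0]], claw=[0.1, 0.1, 0.1, 0.1, 0.1, 0.1, 0.1, 0.1, 0.1, 0.1, 0.1, 0.1])

```text
t: 28.0
eef_pos: [0.4365, -0.3036, 0.0256]
eef_rot: [0.0, 0.098, 0.995, 0.0]
contact_force: [-1.6, 0.2, 2.2]
opening: 0.0299
finger_force: 30.0
```

```bash
python3 go.py .437 -.304 .0256 168.87; python3 -c "
from h import *; print(readout.observe()['contact_force'])"
```

```text
28.0 [ 0.4365315  -0.30355395  0.02563097] [ 1.29  0.81 -1.09  1.95  0.89  0.97  1.13] 
 [[-0.98  0.19  0.  ]
 [ 0.19  0.98  0.  ]
 [-0.    0.   -1.  ]]
(array([-0.05, -0.03,  0.  ]), array([ 0.   ,  0.   , -0.001]))
[-1.63230301  0.22840567  2.15099264]
```

It's seated at the original height with light contact (the weight is taken up). I'll release and rise straight up.

Call:
servo_tool(translation=[[0, 0, 0], [0, 0, 0], [0, 0, 0], [0, 0, 0], [0, 0, 0], [0, 0, 0], [0, 0, 0], [0, 0, 0], [0, 0, 0], [0, 0, 0]], turn=[[0, 0, 0], [0, 0, 0], [0, 0, 0], [0, 0, 0], [0, 0, 0], [0, 0, 0], [0, 0, 0], [0, 0, 0], [0, 0, 0], [0, 0, 0]], claw=[0.38, 0.42, 0.5, 0.6, 0.7, 0.8, 0.9, 0.95, 0.95, 0.95])

```text
t: 29.0
eef_pos: [0.4365, -0.3036, 0.0254]
eef_rot: [0.0, 0.098, 0.995, 0.0]
contact_force: [-0.2, -0.2, -0.7]
opening: 0.0835
finger_force: 0.0
```

Call:
servo_tool(translation=[[0, 0, -0.5], [0, 0, -1.5], [0, 0, -3], [0, 0, -5], [0, 0, -7], [0, 0, -9], [0, 0, -11], [0, 0, -13], [0, 0, -15], [0, 0, -16], [0, 0, -16.5], [0, 0, -16.5]], turn=[[0, 0, 0], [0, 0, 0], [0, 0, 0], [0, 0, 0], [0, 0, 0], [0, 0, 0], [0, 0, 0], [0, 0, 0], [0, 0, 0], [0, 0, 0], [0, 0, 0], [0, 0, 0]], claw=[0.95, 0.95, 0.95, 0.95, 0.95, 0.95, 0.95, 0.95, 0.95, 0.95, 0.95, 0.95])

```text
t: 30.2
eef_pos: [0.4365, -0.3038, 0.1908]
eef_rot: [0.0, 0.098, 0.995, -0.0]
contact_force: [-1.5, 0.6, -0.2]
opening: 0.0834
finger_force: 0.0
```

```bash
python3 - <<'E'
from h import *
im,d,P,s=wcloud(); cv2.imwrite('pics/w4.png',im[:,:,::-1])
p=P.reshape(-1,3);k=(d.ravel()>0)&(np.hypot(p[:,0]-.437,p[:,1]+.303)<.1)&(p[:,2]>.052)&(p[:,2]<.064);q=p[k]
print(cv2.minAreaRect((q[:,:2]*1000).astype(np.float32)),np.percentile(q[:,2],[5,50,95]),s['eef_pos'],s['joint_positions'].round(2),s['t'],s['dq'].round(3))
E
```

```text
((437.1029357910156, -303.3979797363281), (30.24885368347168, 168.8194580078125), 78.46543884277344) [0.05465207 0.05795079 0.05986936] [ 0.43652214 -0.30384955  0.19083741] [ 1.43  0.63 -1.3   1.81  0.65  1.22  1.31] 30.2 [-0.007  0.017  0.017  0.017  0.009 -0.009 -0.007]
```

View pics/w4.png

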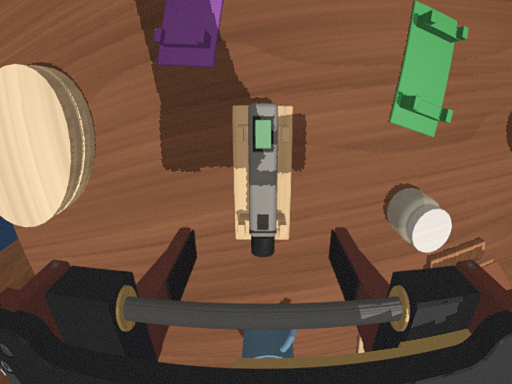

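The thermometer lies back in the wooden cradle, display up at (263,135), nose at (262,245). It is back at its original pose, within 1 mm, and the gripper is clear.

```bash
python3 -c "
from plant import robot; print(robot.sign_off())"
```

```text
the job is handed in; nothing more can be done
None
```

The job is done and handed in at about 30 s: by the arm's readings the thermometer was held square to the round plaque with the lens 9 cm away for over two seconds (aim within 1 mm and 0.2°), then put back in its cradle, display up, and released.

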